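Build the mirror test column and sort its clamp brackets

TASK

Lay out the mirror test for assembly: on the round aluminium stand build a centred, upright column of the black cast-iron reticle holder at the bottom, the brass eyepiece on it, and the round mirror on top, silvered face up, setting the mirror down rather than dropping it. Sort the column's two steel clamp brackets, laying the left-hand one flat in the green-floored tray and the right-hand one flat in the red-floored tray (seen from above with the toe end pointing away from you, a left-hand bracket's toe turns left; the tray floors show the outlines). Leave the porcelain lamp base and the feeler gauge set where they are, and let everything stand released and at rest.

Things in the scene. Friction and masses are not known exactly. Their poses are not given: they have to be found in the camera images.
- stand_top (a point): fixed round aluminium stand, 100 mm across, 10 mm high, with black cross-hairs on top; point at the centre of its top face. z up.
- green_tray_floor (a point): fixed low walnut tray with a green floor; point: centre of the inner floor, 5 mm above the table. Outside 130 (x) x 120 (y) x 14 mm, inside 120 x 110, 9 deep. Pale bracket outline (dark fin, toe dot) inlaid: a bracket at y = -15 mm with its axes along the tray's covers it, but anywhere flat on the floor, either way round, will do. z up.
- red_tray_floor (a point): fixed low walnut tray with a red floor; point: centre of the inner floor, 5 mm above the table. Outside 130 (x) x 120 (y) x 14 mm, inside 120 x 110, 9 deep. Pale bracket outline (dark fin, toe dot) inlaid: a bracket at y = +15 mm with its axes along the tray's covers it, but anywhere flat on the floor, either way round, will do. z up.
- holder_center (a point): black cast-iron reticle holder, loose: a plain upright drum 64 mm across, 24 mm high, with a glass reticle with pale cross-hairs flush in its flat top; point at its centre (12 mm above its underside). About 0.4 kg. z up.
- eyepiece_center (a point): brass eyepiece, loose: a plain upright drum 48 mm across, 28 mm high, with two copper bands and a dark green lens flush in its flat top; point at its centre (14 mm above its underside). About 0.2 kg. z up.
- mirror_center (a point): round test mirror in a black cell, loose: a flat disc 56 mm across, 14 mm thick, lying silvered face up; point at its centre (7 mm above its underside). About 0.09 kg. z points out of the silvered face.
- left_bracket_center (a point): Left-hand steel bracket, loose, flat on its 6 mm L-shaped sole: arm 72 x 20 mm along x (centred), toe at x 16 to 36 mm reaching 30 mm out from the arm to +y (black dot). On the arm a fin, 46 mm along x, 10 mm thick in y, top 40 mm above the underside: pinch it across y. Toe end away from you, the toe turns left. Point: fin's middle, 20 mm above the underside. 0.15 kg. z up.
- right_bracket_center (a point): Right-hand steel bracket, loose, flat on its 6 mm L-shaped sole: arm 72 x 20 mm along x (centred), toe at x 16 to 36 mm reaching 30 mm out from the arm to -y (black dot). On the arm a fin, 46 mm along x, 10 mm thick in y, top 40 mm above the underside: pinch it across y. Toe end away from you, the toe turns right. Point: fin's middle, 20 mm above the underside. 0.15 kg. z up.
- lamp_base: bystander: squat white porcelain lamp base, round, 90 mm across at the foot, 58 mm high; origin at the centre of its underside. Leave alone.
- gauge_set: bystander: feeler gauge set in a nickel sleeve, 26 (x) x 110 (y) x 16 mm, blades showing at +y; origin at the centre of its underside. Leave alone.
Mind the look-alikes: they are no part of the job. Leave any orange or purple look-alike of the part that bears mirror_center alone.

How it is judged:
By the outcome, as a careful person would: the job done as asked, in the order asked, and still so for the second after the job is handed in, with the robot touching nothing.
It also fails if it takes over 128 s, if anything falls off the work surface, if the arm or the gripper's body presses on something with over 40 N, if the wrist force passes 120 N, or if a joint passes its speed limit or range.

ROBOT

A 7-joint arm with a two-finger parallel gripper is mounted at the origin on the work surface. World frame = base frame: x ahead of the robot, y to its left, z up, the work surface at z = 0. Lengths are in m, angles in degrees, forces in N, time in s.
With the tool pointing down it reaches from about 0.425 to 0.875 m from the base axis. Payload 4.7 kg.
Tool frame: the origin (TCP) lies on the mounting face of the last link; the fingertips stand tcp_to_tips ahead of it and the grasp point (between the pads) lies 164 mm ahead of it (tcp_to_tips is the distance from the TCP to the fingertips, in m); z points along the fingers, y is the line along which they close (so a half turn about z gives the same grasp; the last joint's range is limited). The gripper opens to 87 mm and grips with 3 to 60 N. Pads are 19 mm wide; open, the fingers measure 117 mm over their backs; the gripper's body (75 mm by 190 mm) begins 51 mm behind the grasp point.
Start: joints at [66.755, 18.392, -4.016, 83.108, 1.295, 78.541, -3.26], TCP at [0.265, -0.594, 0.405] pointing down, gripper open.
Joint ranges: [-163.93, 163.93], [-17.29, 119.83], [-79.2, 71.16], [3.27, 140.29], [-89.18, 269.18], [5.43, 117.66], [-154.24, 154.24]. Speed limits (degrees/s): [147.25, 147.25, 180, 180, 180, 180, 180].

INTERFACE

Orientations are given as [roll, pitch, yaw] about the fixed x, y, z axes, in that order (R = Rz(yaw) Ry(pitch) Rx(roll)).
In Python, from cell import get_obs, read_camera, sign_off, tcp_to_tips gives the robot as it stands.
- The arm moves only by the tool drive_tool, never from a script. Its argument "rows" is one flat list of numbers, 7 for each row, row after row: the shift along the tool's x, y, z in m, then the turn, a rotation vector about the tool's x, y, z in rad, then the gripper command: -1 is shut, 1 is fully open, values between are in proportion. In form: [tx, ty, tz, rx, ry, rz, fingers, tx, ty, tz, rx, ry, rz, fingers, ...]. A call has 1 to 5 rows; each row shifts and turns the commanded pose from where the row before left it, along the tool's axes as they then stand; what a row does not reach is not made up. A row lasts 1/8 s, in which the tool goes at most 62.5 mm and 10.7 degrees, less where a joint would pass 70% of its speed; a pose out of reach is approached as far as the arm can. A call is refused whole if a number of a shift passes 0.0625 or a number of a turn 0.188, either way. A call with a gripper value outside its range is refused whole. The fingers move at their own pace and stop on an object; "grip_force" is the grip in N (left out, the last holds). Time passes only in rows, so rows that do not move let the fingers close. It gives the time, the measured TCP pose, the force, the opening and the grip force at its end, in the units of the state.
- get_obs(): the state, without advancing time (a new reading comes with each control period).
- read_camera(name): name is "scene" or "top" or "wrist"; returns a dict with "color" (384x512x3 uint8, blue, green, red), "fov_y" (degrees; the focal length in pixels is half the picture's height over the tangent of half this angle, whatever the lens; pixels are square), "cx", "cy" (the principal point, pixels), "k1" (the pictures are not rectified: a ray, as slopes to the right and down, at radius r is drawn at 1 + k1 r^2 times it, then the intrinsics apply), "cam_to_world" (4x4, takes a point from camera to world coordinates); the wrist camera has in their place "mount" (4x4, takes a point from camera to tool coordinates, whose origin is the TCP and whose axes are the flange's). Camera axes: x right, y up, looking along -z (the intrinsics and any distortion apply to the point x, -y, -z); pixel columns grow to the right and rows downward; lengths in m; the calibration is good to about 2 mm. A picture is of the moment at which its call begins: read the wrist's pose just before it. There is no depth.
- sign_off(): hands the job in; it is judged then, once.
The state is a dict: "time_s": time; "qpos": joint angles; "joint_velocities": joint speeds; "effort": joint torques, N m; "tool_pos": TCP position; "tool_rot": TCP orientation; "force": force on the tool from outside, world axes, zero at the start; "wrist_torque": the same for the moment, N m; "grip_width": finger opening in m; "grasp_force": force on a finger pad.
Only numpy, scipy, OpenCV 4.12 (cv2) and the standard library are available. Lean on these libraries where they do the work, as an engineer would, in place of code of your own. Each camera call takes 0.05 s, during which the arm holds its last target. There are 200 camera calls.

## Working session

There is one attempt and no reset: what is moved stays moved. The work goes in short steps, Python scripts to look and compute and a tool call to move; the robot and the scene stay as the last step left them, time stands still between calls to the robot, and variables do not carry over. Pictures are saved under pics/ and viewed, at most 17 in all, crops included, and the job is handed in when it is done.

Besides the shell and the picture viewer there is one more tool, called after "Call:" by a JSON object that holds its "method" and its "body". drive_tool: Moves the arm, as the interface text tells. Its arguments: {"type":"object","properties":{"rows":{"type":"array","items":{"type":"number"}},"grip_force":{"type":"number"}},"required":["rows"]}

```bash
mkdir -p pics; ls
python3 - <<'E'
from cell import *
import cv2
print(get_obs(), tcp_to_tips)
for n in ("top","scene"):
    c=read_camera(n); cv2.imwrite(f"pics/{n}0.png",cv2.resize(c["color"],(800,600),interpolation=cv2.INTER_CUBIC))
    cv2.imwrite(f"{n}0_raw.png",c["color"])
    print({k:v for k,v in c.items() if k!="color"})
c=read_camera("wrist");print({k:v for k,v in c.items() if k!="color"})
E
```

```text
pics
{'time_s': 0.0, 'qpos': array([66.75588367, 18.43811574, -4.01483145, 83.17513843,  1.29700808,
       78.54116749, -3.26051229]), 'joint_velocities': array([-0.10076946,  0.02890391,  0.01917751, -0.02206871,  0.13059693,
       -0.02446334, -0.02892058]), 'effort': array([ 7.91195343e-04, -4.91285741e+01, -4.03295355e-01, -3.12532461e+01,
       -6.39463635e-02,  4.37443075e-02,  1.87061119e-04]), 'tool_pos': array([ 0.26478939, -0.59339076,  0.40366973]), 'tool_rot': array([-1.79890932e+02,  7.99709384e-03,  2.40531030e+01]), 'force': array([ 0.16378536, -0.5481569 ,  1.2125403 ]), 'wrist_torque': array([-0.00866503,  0.01387672,  0.0079449 ]), 'grasp_force': 0.0, 'grip_width': 0.08700973048516789} 0.1822
{'fov_y': 50.50092768191912, 'cx': 248.80110784243092, 'cy': 188.34738511460466, 'k1': -0.08370339756174586, 'cam_to_world': array([[-1.49921953e-03,  9.93368951e-01, -1.14960336e-01,
         3.37313526e-01],
       [-9.99998375e-01, -1.37423387e-03,  1.16645307e-03,
         2.25249492e-02],
       [ 1.00073588e-03,  1.14961898e-01,  9.93369398e-01,
         1.30678357e+00
[... 218 characters left out ...]
y([[-0.62651672, -0.60096966,  0.49629856,  1.00984887],
       [ 0.77932691, -0.49221513,  0.38778065,  0.40898569],
       [ 0.01124126,  0.62972989,  0.77673284,  0.87783748],
       [ 0.        ,  0.        ,  0.        ,  1.        ]])}
{'fov_y': 62.16463483348231, 'cx': 254.39291234011407, 'cy': 194.1809596559681, 'k1': -0.06039766604140787, 'mount': array([[ 1.42698890e-04,  9.59511911e-01,  2.81668019e-01,
         7.75873939e-02],
       [ 9.99999301e-01,  1.93605583e-04, -1.16614465e-03,
        -1.36834475e-04],
       [-1.17346218e-03,  2.81667989e-01, -9.59511213e-01,
         2.11407039e-02],
       [ 0.00000000e+00,  0.00000000e+00,  0.00000000e+00,
         1.00000000e+00]])}
```

View pics/top0.png

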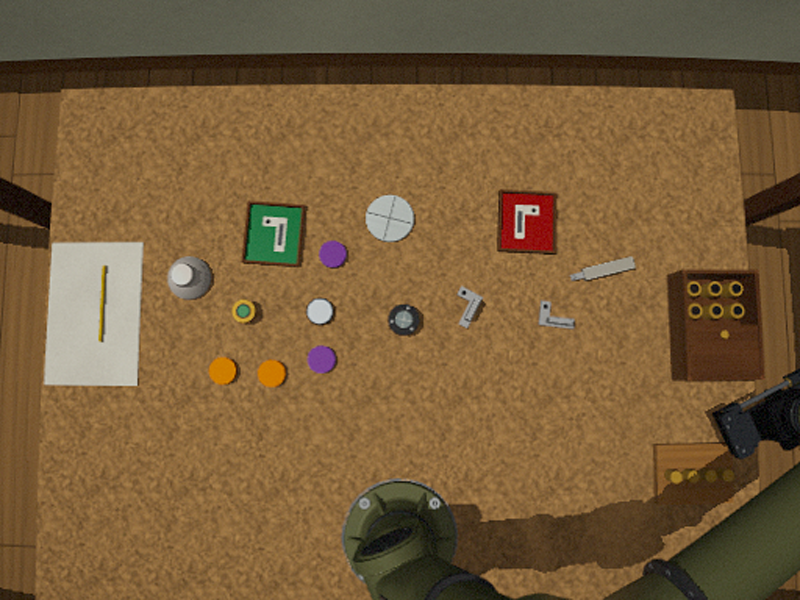

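View pics/scene0.png

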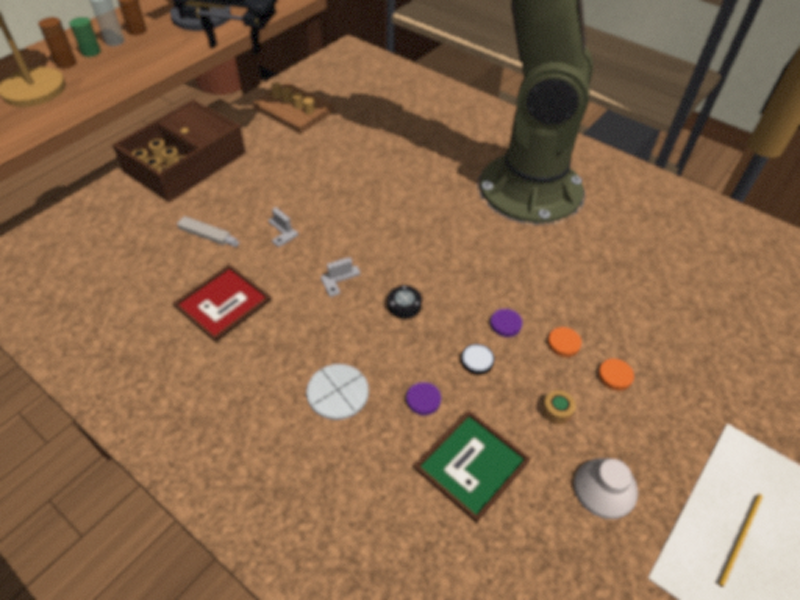

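```bash
cat > h.py <<'E'
import numpy as np, cv2
from cell import *
from scipy.spatial.transform import Rotation as R
def intr(c):
    f=c["color"].shape[0]/2/np.tan(np.radians(c["fov_y"]/2))
    return np.array([[f,0,c["cx"]],[0,f,c["cy"]],[0,0,1]]),np.array([c["k1"],0,0,0.])
def pose(c,o=None):
    if "cam_to_world" in c: return c["cam_to_world"]
    T=np.eye(4);T[:3,:3]=R.from_euler("xyz",o["tool_rot"],degrees=True).as_matrix();T[:3,3]=o["tool_pos"]
    return T@c["mount"]
def to_world(c,px,z,o=None):
    K,d=intr(c);T=pose(c,o)
    u=cv2.undistortPoints(np.array(px,float).reshape(-1,1,2),K,d)[:,0]
    r=np.c_[u[:,0],-u[:,1],-np.ones(len(u))]@T[:3,:3].T
    return T[:3,3]+r*((z-T[2,3])/r[:,2])[:,None]
def to_px(c,P,o=None):
    K,d=intr(c);T=pose(c,o);q=(np.atleast_2d(P)-T[:3,3])@T[:3,:3]
    return cv2.projectPoints(q*[1,-1,-1],np.zeros(3),np.zeros(3),K,d)[0][:,0]
E
python3 - <<'E'
import cv2,numpy as np
a=cv2.imread("top0_raw.png")[165:245,285:375]; b=cv2.imread("top0_raw.png")[150:240,190:275]
b0=cv2.resize(b,None,fx=4.5,fy=4.5,interpolation=cv2.INTER_CUBIC);a0=cv2.resize(a,None,fx=4.5,fy=4.5,interpolation=cv2.INTER_CUBIC)
w=np.zeros((410,800,3),np.uint8);w[:360,:400]=a0[:360,:400];w[:405,410:410+382]=b0[:405,:382]
cv2.imwrite("pics/crop1.png",w)
E
```

```text
(no output)
```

View pics/crop1.png

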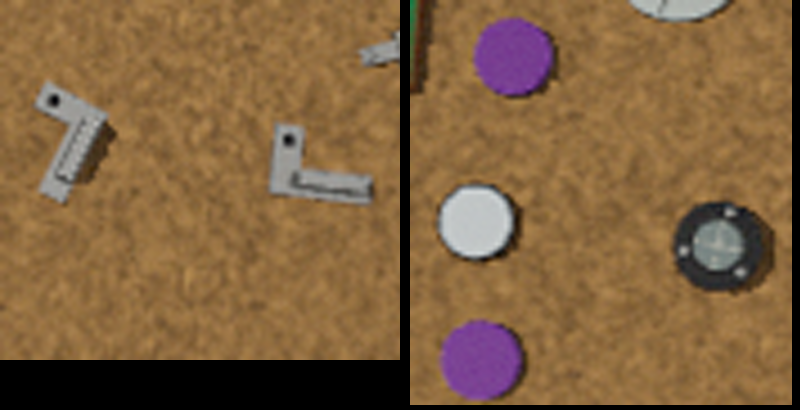

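The silvered mirror with its black cell is at top-picture raw (205,199). The two orange and two purple plain discs are look-alikes. Bracket A at raw (300,197) turns its toe left, so it is the left-hand one. Bracket B at raw (356,202) turns its toe right, so it is the right-hand one.

Run:
```python
from h import *
c=read_camera("top")
L=lambda u,v:(285+u/4.5,165+v/4.5); Rr=lambda u,v:(190+(u-410)/4.5,150+v/4.5); S=lambda u,v:(u/1.5625,v/1.5625)
np.set_printoptions(precision=4,suppress=True)
for n,p,z in [("mirror",Rr(477,220),.014),("holder",Rr(717,244),.024),("eye",S(243.5,311),.028),("stand",S(389.5,218.5),.01),
 ("green",S(275,234.5),.01),("red",S(527,222),.01),("Lfin-a",L(65,178),.04),("Lfin-b",L(96,118),.04),("Rfin a",L(370,185),.04),("Rfin b",L(293,178),.04),
 ("Ldot",L(54,100),.006),("Rdot",L(289,140),.006),("lamp",S(190,278),.0)]:
    print(n,to_world(c,[p],z)[0])
```

```text
mirror [0.4533 0.1611 0.014 ]
holder [ 0.4353 -0.0087  0.024 ]
eye [0.4516 0.3154 0.028 ]
stand [0.6464 0.0192 0.01  ]
green [0.613  0.2576 0.01  ]
red [ 0.6392 -0.2683  0.01  ]
Lfin-a [ 0.4327 -0.137   0.04  ]
Lfin-b [ 0.4746 -0.1594  0.04  ]
Rfin a [ 0.4272 -0.3508  0.04  ]
Rfin b [ 0.4323 -0.2966  0.04  ]
Ldot [ 0.4913 -0.1343  0.006 ]
Rdot [ 0.4622 -0.303   0.006 ]
lamp [0.5234 0.4366 0.    ]
```

Call:
{"method": "drive_tool", "body": {"rows": [0.055,0,0,0,0,-0.165,1,0.055,0,0,0,0,-0.165,1,0.055,0,0,0,0,-0.165,1,0.055,0,0,0,0,-0.165,1,0.055,0,0,0,0,-0.165,1]}}

```text
time_s: 0.82
tool_pos: [0.462, -0.4096, 0.4043]
tool_rot: [-180.0, -0.0, 71.7]
force: [0.4, -0.8, -0.3]
grip_width: 0.0872
grasp_force: 0.0
```

Call:
{"method": "drive_tool", "body": {"rows": [0.055,0,0,0,0,-0.165,1,0.055,0,0,0,0,-0.162,1,0.055,0,0,0,0,0,1,0.055,0,0,0,0,0,1]}}

```text
time_s: 1.32
tool_pos: [0.4869, -0.1929, 0.4046]
tool_rot: [-180.0, 0.0, 90.1]
force: [1.1, 0.6, 1.1]
grip_width: 0.0869
grasp_force: 0.0
```

Call:
{"method": "drive_tool", "body": {"rows": [0.0625,-0.017,0,0,0,0,1,0.0625,-0.017,0.03,0,0,0,1,0.058,-0.017,0.03,0,0,0,1,0,0,0.03,0,0,0,1,0,0,0,0,0,0,1]}}

```text
time_s: 1.95
tool_pos: [0.4386, -0.0258, 0.3191]
tool_rot: [-179.8, -0.0, 90.1]
force: [-0.3, 0.0, -0.2]
grip_width: 0.087
grasp_force: 0.0
```

Run:
```python
from h import *
o=get_obs();c=read_camera("wrist");print(o["tool_pos"],o["tool_rot"],o["qpos"])
im=c["color"].copy()
for z,col in((.024,(0,255,0)),):
    t=np.linspace(0,2*np.pi,60);P=np.c_[.4353+.032*np.cos(t),-.0087+.032*np.sin(t),0*t+z]
    cv2.polylines(im,[to_px(c,P,o).astype(int)],True,col,1)
cv2.imwrite("pics/w1.png",im)
```

```text
[ 0.43863186 -0.02575381  0.31909331] [-1.79766634e+02 -9.93705454e-03  9.01335292e+01] [ 37.98638454  -2.79178573 -36.74343901 116.58856238  -1.83387521
  65.89377586   2.16514614]
```

View pics/w1.png

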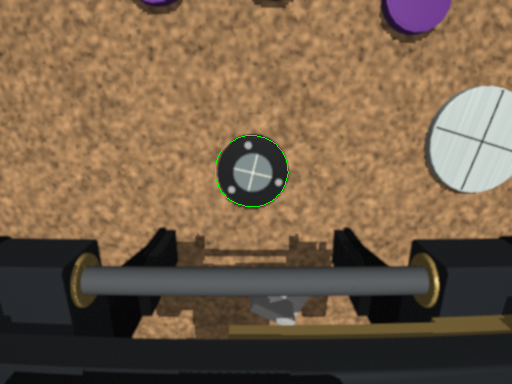

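The wrist picture shows the holder at (252,171), right on my predicted outline. The stand is at about (483,138) and the purple look-alikes are at the top edge.

Call:
{"method": "drive_tool", "body": {"rows": [0.017,-0.003,0.04,0,0,0,1,0,0,0.04,0,0,0,1,0,0,0.02,0,0,0,1,0,0,0,0,0,0,1], "grip_force": 25}}

```text
time_s: 2.5
tool_pos: [0.4371, -0.0099, 0.2206]
tool_rot: [-179.9, -0.1, 90.0]
force: [-0.6, -0.1, 0.3]
grip_width: 0.0869
grasp_force: 0.0
```

```bash
cat > disc.py <<'E'
from h import *
from scipy.optimize import least_squares
# refine disc centre from a hand-made mask in the wrist view: fit circle of radius r at height z to contour
def fit(c,o,mask,z):
    cs=cv2.findContours(mask.astype(np.uint8),cv2.RETR_EXTERNAL,cv2.CHAIN_APPROX_NONE)[0]
    k=max(cs,key=cv2.contourArea); P=to_world(c,k[:,0].astype(float),z,o)[:,:2]
    s=least_squares(lambda q:np.hypot(*(P-q[:2]).T)-q[2],[*P.mean(0),.04],loss="soft_l1",f_scale=.001).x
    return s
E
python3 - <<'E'
from disc import *
o=get_obs();c=read_camera("wrist");print(o["tool_pos"],o["tool_rot"])
g=c["color"].astype(int); 
h,w=g.shape[:2];yy,xx=np.mgrid[:h,:w]
p=to_px(c,[.4353,-.0087,.024],o)[0];print(p)
m=(g.max(2)<75)&(yy<250)&(np.hypot(xx-p[0],yy-p[1])<75)
print(fit(c,o,m,.024))
cv2.imwrite("pics/w2.png",c["color"])
E
```

```text
[ 0.43707503 -0.00994805  0.22057289] [-1.79914650e+02 -5.15149180e-02  8.99638363e+01]
[251.52351251 234.05223307]
[4.35786887e-01 2.05067773e-04 2.69614201e-02]
```

Call:
{"method": "drive_tool", "body": {"rows": [0.001,-0.002,0.02,0,0,0,1,0,0,0.015,0,0,0,1,0,0,0,0,0,0,-1,0,0,0,0,0,0,-1,0,0,0,0,0,0,-1]}}

```text
time_s: 3.18
tool_pos: [0.4353, -0.0082, 0.1864]
tool_rot: [179.9, 0.0, 90.1]
force: [-0.0, 0.8, 0.4]
grip_width: 0.0647
grasp_force: 0.0
```

Call:
{"method": "drive_tool", "body": {"rows": [0,0,0,0,0,0,-1,0,0,0,0,0,0,-1]}}

```text
time_s: 3.42
tool_pos: [0.4353, -0.0082, 0.1863]
tool_rot: [179.9, 0.0, 90.1]
force: [-0.6, 0.1, 4.7]
grip_width: 0.0635
grasp_force: 25.0
```

Call:
{"method": "drive_tool", "body": {"rows": [0,0,-0.02,0,0,0,-1,0,0,-0.03,0,0,0,-1,0,0.03,-0.03,0,0,0,-1,0.008,0.05,-0.03,0,0,0,-1,0.01,0.05,0,0,0,0,-1]}}

```text
time_s: 4.05
tool_pos: [0.5666, 0.0096, 0.2975]
tool_rot: [179.8, 0.1, 90.0]
force: [0.2, -0.1, -3.3]
grip_width: 0.0636
grasp_force: 25.0
```

Call:
{"method": "drive_tool", "body": {"rows": [0.01,0.05,0,0,0,0,-1,0,0.031,0,0,0,0,-1,0,0,0,0,0,0,-1,0,0,0,0,0,0,-1]}}

```text
time_s: 4.55
tool_pos: [0.6447, 0.0201, 0.2939]
tool_rot: [-179.8, -0.0, 90.1]
force: [-0.2, -1.0, -5.6]
grip_width: 0.0634
grasp_force: 25.0
```

Run:
```python
from h import *
o=get_obs();c=read_camera("wrist");print(o["tool_pos"],o["tool_rot"])
im=c["color"].copy();t=np.linspace(0,2*np.pi,60)
def ring(x,y,z,r,col): cv2.polylines(im,[np.round(to_px(c,np.c_[x+r*np.cos(t),y+r*np.sin(t),0*t+z],o)).astype(int)],True,col,1)
ring(.6464,.0192,.01,.05,(0,255,0))
x,y,z=o["tool_pos"]; ring(x,y,z-.1822+.020,.032,(0,0,255))
cv2.imwrite("pics/w3.png",im)
```

```text
[0.6446633  0.02007003 0.29391524] [-1.79766558e+02 -1.33732571e-03  9.00752946e+01]
```

View pics/w3.png

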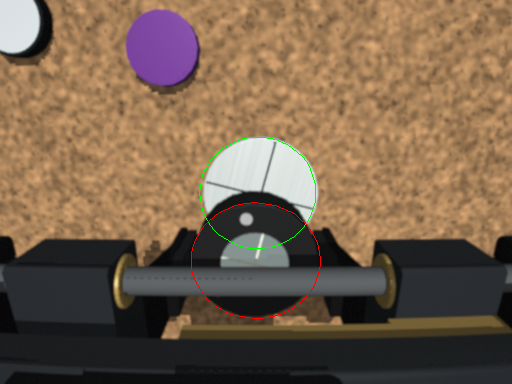

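The stand at (259,193) fits my ring. The holder in hand has its reticle at about (255,262), which fits too; the extra black rim above it should be its near side.

Run:
```python
from disc import *
o=get_obs();c=read_camera("wrist")
x,y,z=o["tool_pos"]
for yo in(-.002,0,.002): print(yo,to_px(c,[[x,y+yo+.032,z-.1863],[x,y+yo+.0165,z-.1623]],o))
g=c["color"].astype(int);col=g[150:260,256].max(1);print(col[30:95])
h,w=g.shape[:2];yy,xx=np.mgrid[:h,:w]
m=(g.min(2)>120)&(yy<190)&(np.hypot(xx-259,yy-193)<70)
k=np.argwhere(m);pts=[]
for r in range(138,186,2):
    q=np.where(m[r])[0]
    if len(q): pts+=[(q[0]-.5,r),(q[-1]+.5,r)]
P=to_world(c,pts,.01,o)[:,:2]
print(least_squares(lambda q:np.hypot(*(P-q).T)-.05,[.646,.019],loss="soft_l1",f_scale=.001).x,len(P))
```

```text
-0.002 [[255.12411177 192.14020574]
 [255.05207897 236.87373936]]
0 [[255.13184211 188.5669838 ]
 [255.0606171  233.04202609]]
0.002 [[255.13961204 184.97030897]
 [255.06920997 229.17969687]]
[228 228 228 228 229 228 228 228 228 224 191 123  54  24  22  24  25  23
  23  23  24  23  25  34  46  50  45  40  39  39  38  39  39  38  39  38
  38  38  39  38  37  39  38  37  38  39  38  38  38  38  39  50  81 118
 142 148 148 148 147 148 148 148 147 148 147]
[0.64886627 0.01980069] 48
```

Call:
{"method": "drive_tool", "body": {"rows": [0.0005,0.0035,0.04,0,0,0,-1,0,0,0.04,0,0,0,-1,0,0,0,0,0,0,-1,0,0,0,0,0,0,-1]}}

```text
time_s: 5.15
tool_pos: [0.6496, 0.0207, 0.2174]
tool_rot: [179.9, 0.0, 90.1]
force: [0.6, -0.5, -4.1]
grip_width: 0.0635
grasp_force: 25.0
```

Run:
```python
from disc import *
o=get_obs();c=read_camera("wrist");print(o["tool_pos"],o["tool_rot"])
g=c["color"].astype(int);x,y,z=o["tool_pos"]
p=to_px(c,[.6487,.0198,.01],o)[0];print(p)
h,w=g.shape[:2];yy,xx=np.mgrid[:h,:w]
top=to_px(c,[x,y+.032,z-.1863],o)[0];print(top)
m=(g.min(2)>120)&(yy<top[1])
pts=[]
for r in range(100,int(top[1])-2,2):
    q=np.where(m[r])[0]
    if len(q)>20: pts+=[(q[0]-.5,r),(q[-1]+.5,r)]
P=to_world(c,pts,.01,o)[:,:2]
s=least_squares(lambda q:np.hypot(*(P-q).T)-.05,[.646,.019],loss="soft_l1",f_scale=.001);print(s.x,len(P),s.cost)
im=c["color"].copy();t=np.linspace(0,2*np.pi,60)
def ring(x,y,z,r,col): cv2.polylines(im,[np.round(to_px(c,np.c_[x+r*np.cos(t),y+r*np.sin(t),0*t+z],o)).astype(int)],True,col,1)
ring(*s.x,.01,.05,(0,255,0)); ring(x,y,z-.1623,.032,(0,0,255)); ring(x,y,z-.1863,.032,(255,0,0))
cv2.imwrite("pics/w4.png",im)
```

```text
[0.64964725 0.02066052 0.21742469] [1.79876835e+02 3.31790329e-03 9.00549796e+01]
[251.81235759 229.94076517]
[253.30920272 188.65882057]
[0.64878586 0.0197698 ] 34 1.013474232663592e-06
```

View pics/w4.png

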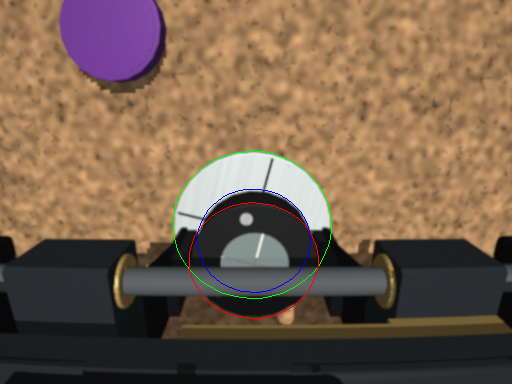

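The stand fit agrees at both heights: (0.6488, 0.0198). The holder sits about 1 mm short in y, so I set the TCP at (0.6488, 0.0207).

Call:
{"method": "drive_tool", "body": {"rows": [0,-0.001,0.012,0,0,0,-1,0,0,0.007,0,0,0,-1,0,0,0.002,0,0,0,-1,0,0,0,0,0,0,-1]}}

```text
time_s: 5.7
tool_pos: [0.6483, 0.0206, 0.1961]
tool_rot: [-180.0, 0.1, 90.1]
force: [-4.7, -1.0, 5.3]
grip_width: 0.0634
grasp_force: 25.0
```

Call:
{"method": "drive_tool", "body": {"rows": [0,0,0,0,0,0,1,0,0,0,0,0,0,1,0,0,-0.02,0,0,0,1,0,0,-0.04,0,0,0,1,0,0,-0.04,0,0,0,1]}}

```text
time_s: 6.32
tool_pos: [0.6484, 0.0208, 0.2972]
tool_rot: [179.9, -0.0, 90.1]
force: [0.7, 0.1, 0.3]
grip_width: 0.0869
grasp_force: 0.0
```

Call:
{"method": "drive_tool", "body": {"rows": [0.049,-0.033,0,0,0,0,1,0.049,-0.033,0,0,0,0,1,0.049,-0.033,0,0,0,0,1,0.049,-0.033,0,0,0,0,1,0.049,-0.033,0,0,0,0,1]}}

```text
time_s: 6.95
tool_pos: [0.482, 0.2673, 0.2964]
tool_rot: [179.8, -0.0, 90.1]
force: [0.1, 1.2, 0.0]
grip_width: 0.0871
grasp_force: 0.0
```

Call:
{"method": "drive_tool", "body": {"rows": [0.049,-0.032,0,0,0,0,1,0,0,0,0,0,0,1]}}

```text
time_s: 7.2
tool_pos: [0.447, 0.3199, 0.2968]
tool_rot: [179.9, -0.2, 90.7]
force: [0.1, 0.0, 0.3]
grip_width: 0.0869
grasp_force: 0.0
```

Run:
```python
from h import *
o=get_obs();c=read_camera("wrist");print(o["tool_pos"],o["tool_rot"],o["qpos"])
im=c["color"].copy();t=np.linspace(0,2*np.pi,60)
def ring(c,o,im,x,y,z,r,col): cv2.polylines(im,[np.round(to_px(c,np.c_[x+r*np.cos(t),y+r*np.sin(t),0*t+z],o)).astype(int)],True,col,1)
ring(c,o,im,.4516,.3154,.028,.024,(0,0,255))
c2=read_camera("top");i2=c2["color"].copy()[100:260,130:370]
w=np.zeros((384+0,512+0,3),np.uint8)
cv2.imwrite("pics/w5.png",np.hstack([im[:, 100:400],cv2.resize(i2,(480,320))[:, :][:320] if 0 else cv2.copyMakeBorder(cv2.resize(i2,(480,320)),0,64,0,0,cv2.BORDER_CONSTANT)]))
```

```text
[0.4470395  0.31985756 0.29678965] [179.91492817  -0.18417859  90.65424011] [  4.18271487  16.66287264 -48.62069293 103.85024584  13.60265703
  65.38929078 -48.27497722]
```

View pics/w5.png

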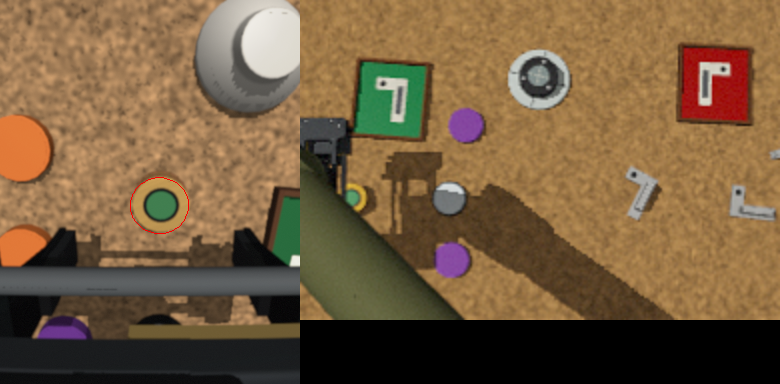

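The holder stands centred on the stand (top view right half, (538,78)). The eyepiece at wrist crop (160,205) matches my ring.

Call:
{"method": "drive_tool", "body": {"rows": [-0.0045,0.0045,0.04,0,0,0.011,1,0,0,0.04,0,0,0,1,0,0,0,0,0,0,1]}}

```text
time_s: 7.68
tool_pos: [0.4557, 0.3072, 0.2123]
tool_rot: [-179.7, 0.2, 89.3]
force: [0.7, -0.3, 0.1]
grip_width: 0.0871
grasp_force: 0.0
```

Run:
```python
from disc import *
o=get_obs();c=read_camera("wrist");print(o["tool_pos"],o["tool_rot"])
p=to_px(c,[.4516,.3154,.028],o)[0];print(p)
b=c["color"].astype(int)
m=(b[...,1]>b[...,2]+8);yy,xx=np.mgrid[:384,:512];m&=np.hypot(xx-p[0],yy-p[1])<30
q=np.argwhere(m);print(len(q));
print(fit(c,o,m,.028))
```

```text
[0.4557011  0.3072045  0.21230127] [-179.71531631    0.2026586    89.26016304]
[248.03906588 230.12414402]
1569
[0.4528716  0.3161923  0.01256372]
```

Call:
{"method": "drive_tool", "body": {"rows": [0.009,-0.003,0,0,0,-0.013,1,0,0,0,0,0,0,1,0,0,0,0,0,0,1]}}

```text
time_s: 8.1
tool_pos: [0.4528, 0.3194, 0.2157]
tool_rot: [179.9, -0.0, 90.2]
force: [0.5, 0.4, -0.3]
grip_width: 0.0872
grasp_force: 0.0
```

Call:
{"method": "drive_tool", "body": {"rows": [-0.003,0,0.015,0,0,0,1,0,0,0.014,0,0,0,1,0,0,0,0,0,0,1]}}

```text
time_s: 8.48
tool_pos: [0.4521, 0.3154, 0.184]
tool_rot: [-179.9, 0.1, 90.2]
force: [0.5, -0.1, -1.1]
grip_width: 0.0865
grasp_force: 0.0
```

Call:
{"method": "drive_tool", "body": {"rows": [0.0008,0,-0.002,0,0,0,-1,0,0,0,0,0,0,-1,0,0,0,0,0,0,-1,0,0,0,0,0,0,-1,0,0,0,0,0,0,-1]}}

```text
time_s: 9.1
tool_pos: [0.4526, 0.3167, 0.1877]
tool_rot: [180.0, 0.0, 90.2]
force: [-0.3, -0.9, 0.6]
grip_width: 0.0475
grasp_force: 25.0
```

Call:
{"method": "drive_tool", "body": {"rows": [0,0,0,0,0,0,-1,0,0,0,0,0,0,-1]}}

```text
time_s: 9.35
tool_pos: [0.4526, 0.3167, 0.1877]
tool_rot: [180.0, 0.0, 90.2]
force: [-0.1, -0.3, 0.0]
grip_width: 0.0474
grasp_force: 25.0
```

Call:
{"method": "drive_tool", "body": {"rows": [0,0,-0.02,0,0,0,-1,0,0,-0.04,0,0,0,-1,0,0,-0.05,0,0,0,-1,-0.049,0.033,0,0,0,0,-1,-0.049,0.033,0,0,0,0,-1]}}

```text
time_s: 9.98
tool_pos: [0.5194, 0.2187, 0.3]
tool_rot: [179.8, -0.0, 90.3]
force: [0.5, 0.6, -2.1]
grip_width: 0.0477
grasp_force: 25.0
```

Call:
{"method": "drive_tool", "body": {"rows": [-0.049,0.033,0,0,0,0,-1,-0.049,0.033,0,0,0,0,-1,-0.049,0.033,0,0,0,0,-1,-0.049,0.033,0,0,0,0,-1,0,0,0,0,0,0,-1]}}

```text
time_s: 10.6
tool_pos: [0.6536, 0.0159, 0.2979]
tool_rot: [179.9, 0.2, 89.6]
force: [-0.3, 0.6, -2.0]
grip_width: 0.0475
grasp_force: 25.0
```

Call:
{"method": "drive_tool", "body": {"rows": [0,0,0,0,0,0,-1,0,0,0,0,0,0,-1]}}

```text
time_s: 10.85
tool_pos: [0.6508, 0.0253, 0.2983]
tool_rot: [180.0, -0.0, 90.3]
force: [-0.6, -0.1, -1.9]
grip_width: 0.0476
grasp_force: 25.0
```

Run:
```python
from disc import *
o=get_obs();c=read_camera("wrist");print(o["tool_pos"],o["tool_rot"])
im=c["color"].copy();t=np.linspace(0,2*np.pi,90)
def ring(x,y,z,r,col): cv2.polylines(im,[np.round(to_px(c,np.c_[x+r*np.cos(t),y+r*np.sin(t),0*t+z],o)).astype(int)],True,col,1)
x,y,z=o["tool_pos"]
ring(.6488,.0198,.01,.05,(0,255,0));ring(.6488,.0198,.034,.032,(0,255,255));ring(x,y,z-.1877,.024,(255,0,0));ring(x,y,z-.1597,.024,(0,0,255))
cv2.imwrite("pics/w6.png",im[60:340,120:400].repeat(2,0).repeat(2,1))
```

```text
[0.65084819 0.02531527 0.29832293] [ 1.79988438e+02 -4.38342847e-02  9.03346118e+01]
```

View pics/w6.png

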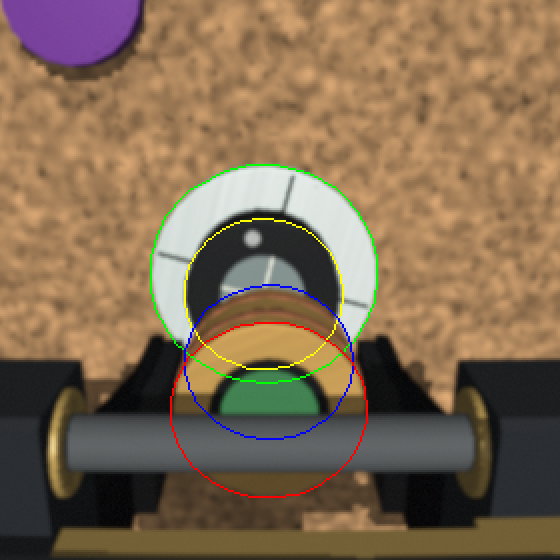

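The stand and holder match the green and yellow rings. The eyepiece in hand is within about 1 mm of the prediction, with its lower rim at (268,289).

Call:
{"method": "drive_tool", "body": {"rows": [-0.005,-0.002,0.03,0,0,0.005,-1,0,0,0.03,0,0,0,-1,0,0,0,0,0,0,-1,0,0,0,0,0,0,-1,0,0,0,0,0,0,-1]}}

```text
time_s: 11.52
tool_pos: [0.6501, 0.0189, 0.2395]
tool_rot: [179.8, 0.0, 89.9]
force: [-0.7, 0.5, -1.6]
grip_width: 0.0474
grasp_force: 25.0
```

Run:
```python
from disc import *
o=get_obs();c=read_camera("wrist");print(o["tool_pos"],o["tool_rot"])
x,y,z=o["tool_pos"]
g=c["color"].astype(int)
# columns: profile along image column through centre
u=int(round(to_px(c,[.6488,.03,.034],o)[0][0]))
print(u,"stand top, holder bottom top edge(z.01), holder top edge(z.034), reticle edge, eyepiece bottom edge, lens edge, pred:",
 np.round(to_px(c,[[.6488,.0698,.01],[.6488,.0518,.01],[.6488,.0518,.034],[.6488,.0198+.0165,.034],[x,y+.024,z-.1877],[x,y+.0125,z-.1597]],o)[:,1],1))
print([(r,*g[r,u-12]) for r in range(130,250,2)])
```

```text
[0.65011966 0.01888424 0.23953929] [1.79836862e+02 6.56290231e-04 8.99194339e+01]
251 stand top, holder bottom top edge(z.01), holder top edge(z.034), reticle edge, eyepiece bottom edge, lens edge, pred: [143.1 170.1 178.6 203.4 202.  243.1]
[(130, np.int64(85), np.int64(122), np.int64(158)), (132, np.int64(80), np.int64(114), np.int64(148)), (134, np.int64(78), np.int64(112), np.int64(145)), (136, np.int64(80), np.int64(115), np.int64(149)), (138, np.int64(79), np.int64(114), np.int64(149)), (140, np.int64(77), np.int64(111), np.int64(144)), (142, np.int64(77), np.int64(109), np.int64(139)), (144, np.int64(132), np.int64(142), np.int64(147)), (146, np.int64(226), np.int64(229), np.int64(222)), (148, np.int64(233), np.int64(236), np.int64(229)), (150, np.int64(231), np.int64(234), np.int64(227)), (152, np.int64(230), np.int64(233), np.int64(226)), (154, np.int64(229), np.int64(232), np.int64(225)), (156, np.int64(228), np.int64(231), np.int64(224)), (158, np.int64(227), np.int64(230), np.int64(223)), (160, np.int64(225), np.int64(229), np.int64(222)), (162, np.int64(224), np.int64(22
[... 1484 characters left out ...]
np.int64(50), np.int64(91), np.int64(115)), (224, np.int64(80), np.int64(144), np.int64(182)), (226, np.int64(93), np.int64(168), np.int64(213)), (228, np.int64(89), np.int64(160), np.int64(204)), (230, np.int64(88), np.int64(158), np.int64(201)), (232, np.int64(91), np.int64(162), np.int64(205)), (234, np.int64(89), np.int64(161), np.int64(204)), (236, np.int64(89), np.int64(158), np.int64(199)), (238, np.int64(87), np.int64(157), np.int64(197)), (240, np.int64(86), np.int64(156), np.int64(197)), (242, np.int64(72), np.int64(128), np.int64(160)), (244, np.int64(39), np.int64(55), np.int64(66)), (246, np.int64(30), np.int64(29), np.int64(27)), (248, np.int64(38), np.int64(51), np.int64(33))]
```

Call:
{"method": "drive_tool", "body": {"rows": [0.0008,-0.0015,0.006,0,0,0,-1,0,0,0.006,0,0,0,-1,0,0,0.003,0,0,0,-1,0,0,0,0,0,0,-1,0,0,0,0,0,0,-1]}}

```text
time_s: 12.2
tool_pos: [0.648, 0.0191, 0.2226]
tool_rot: [-180.0, -0.0, 89.9]
force: [0.7, 0.0, -1.8]
grip_width: 0.0471
grasp_force: 25.0
```

Call:
{"method": "drive_tool", "body": {"rows": [0.0005,0.0008,0.001,0,0,0,-1,0,0,0,0,0,0,-1,0,0,0,0,0,0,-1]}}

```text
time_s: 12.58
tool_pos: [0.6489, 0.0196, 0.2218]
tool_rot: [180.0, 0.0, 89.9]
force: [0.5, -0.3, -1.8]
grip_width: 0.0475
grasp_force: 25.0
```

Call:
{"method": "drive_tool", "body": {"rows": [0,0,0.0006,0,0,0,-1,0,0,0,0,0,0,-1]}}

```text
time_s: 12.82
tool_pos: [0.6489, 0.0196, 0.2218]
tool_rot: [180.0, 0.0, 89.9]
force: [-2.1, -0.7, 4.4]
grip_width: 0.0473
grasp_force: 25.0
```

Call:
{"method": "drive_tool", "body": {"rows": [0,0,0,0,0,0,1,0,0,0,0,0,0,1,0,0,-0.015,0,0,0,1,0,0,-0.035,0,0,0,1,0,0,-0.035,0,0,0,1]}}

```text
time_s: 13.45
tool_pos: [0.6488, 0.0198, 0.3078]
tool_rot: [180.0, -0.0, 89.9]
force: [0.1, -0.8, 0.6]
grip_width: 0.0849
grasp_force: 0.0
```

Call:
{"method": "drive_tool", "body": {"rows": [0.0354,-0.0489,0,0,0,0,1,0.0354,-0.0489,0,0,0,0,1,0.0354,-0.0489,0,0,0,0,1,0.0354,-0.0489,0.0,0,0,0,1,0,0,0.03,0,0,0,1]}}

```text
time_s: 14.08
tool_pos: [0.4513, 0.1658, 0.2791]
tool_rot: [179.6, 0.1, 90.3]
force: [1.4, -1.1, 0.2]
grip_width: 0.0871
grasp_force: 0.0
```

Call:
{"method": "drive_tool", "body": {"rows": [0,0,0,0,0,0,1,0,0,0,0,0,0,1,0,0,0,0,0,0,1]}}

```text
time_s: 14.45
tool_pos: [0.4544, 0.1613, 0.277]
tool_rot: [179.9, -0.0, 89.8]
force: [-0.4, -0.2, 0.9]
grip_width: 0.0869
grasp_force: 0.0
```

Run:
```python
from disc import *
o=get_obs();c=read_camera("wrist");print(o["tool_pos"],o["tool_rot"])
g=c["color"].astype(int);p=to_px(c,[.4533,.1611,.014],o)[0];yy,xx=np.mgrid[:384,:512]
m=(g.min(2)>110)&(np.hypot(xx-p[0],yy-p[1])<70)
s=fit(c,o,m,.014);print(p,s)
im=c["color"].copy();t=np.linspace(0,2*np.pi,90)
def ring(c,im,x,y,z,r,col,o=None): cv2.polylines(im,[np.round(to_px(c,np.c_[x+r*np.cos(t),y+r*np.sin(t),0*t+z],o)).astype(int)],True,col,1)
ring(c,im,s[0],s[1],.014,.028,(0,0,255),o)
c2=read_camera("top");i2=cv2.resize(c2["color"][90:190,200:300],(384,384),interpolation=cv2.INTER_CUBIC)
cv2.imwrite("pics/w7.png",np.hstack([im[:,60:460],i2]))
```

```text
[0.45444648 0.16134056 0.27701896] [ 1.79930079e+02 -4.48305217e-02  8.98106121e+01]
[252.20307487 202.28019571] [0.45345719 0.16260952 0.02507837]
```

View pics/w7.png

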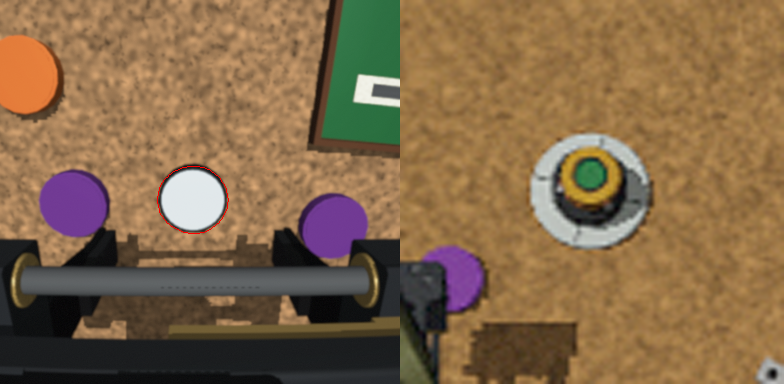

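The column is upright so far (top crop, eyepiece lens at (590,175)). The wrist view shows the black-celled silver mirror at crop (193,200), with a purple disc on each side. I'll go in with the fingers part-open to clear them.

Call:
{"method": "drive_tool", "body": {"rows": [0.001,-0.001,0.03,0,0,0.003,0.7,0,0,0.03,0,0,0,0.7,0,0,0,0,0,0,0.7,0,0,0,0,0,0,0.7], "grip_force": 10}}

```text
time_s: 15.05
tool_pos: [0.4531, 0.1628, 0.2171]
tool_rot: [179.9, -0.0, 89.7]
force: [0.5, 0.1, 0.7]
grip_width: 0.0743
grasp_force: 0.0
```

Call:
{"method": "drive_tool", "body": {"rows": [0,0,0.016,0,0,0.005,0.7,0,0,0.015,0,0,0,0.7,0,0,0,0,0,0,0.7,0,0,0,0,0,0,0.7]}}

```text
time_s: 15.55
tool_pos: [0.4524, 0.1627, 0.1849]
tool_rot: [-180.0, -0.0, 89.4]
force: [-0.0, -1.0, -0.2]
grip_width: 0.0742
grasp_force: 0.0
```

Call:
{"method": "drive_tool", "body": {"rows": [0,0,0,0,0,0,-1,0,0,0,0,0,0,-1,0,0,0,0,0,0,-1,0,0,0,0,0,0,-1,0,0,0,0,0,0,-1]}}

```text
time_s: 16.18
tool_pos: [0.4526, 0.1626, 0.1853]
tool_rot: [180.0, 0.0, 89.4]
force: [0.2, -0.2, 2.5]
grip_width: 0.0558
grasp_force: 10.0
```

Call:
{"method": "drive_tool", "body": {"rows": [0,0,-0.02,0,0,0,-1,0,0,-0.04,0,0,0,-1,0,0,-0.06,0,0,0,-1,-0.0357,0.049,0,0,0,-0.01,-1,-0.0357,0.049,0,0,0,0,-1]}}

```text
time_s: 16.8
tool_pos: [0.5512, 0.0901, 0.307]
tool_rot: [179.8, 0.1, 90.1]
force: [0.5, 1.1, -0.9]
grip_width: 0.056
grasp_force: 10.0
```

Call:
{"method": "drive_tool", "body": {"rows": [-0.0357,0.049,0,0,0,0,-1,-0.0357,0.049,0,0,0,0,-1,0,0,0,0,0,0,-1,0,0,0,0,0,0,-1,0,0,0,0,0,0,-1]}}

```text
time_s: 17.42
tool_pos: [0.6472, 0.0209, 0.3052]
tool_rot: [-180.0, -0.0, 90.1]
force: [0.6, 0.1, -1.2]
grip_width: 0.0555
grasp_force: 10.0
```

Run:
```python
from disc import *
o=get_obs();c=read_camera("wrist");print(o["tool_pos"],o["tool_rot"])
im=c["color"].copy();t=np.linspace(0,2*np.pi,90)
def ring(x,y,z,r,col): cv2.polylines(im,[np.round(to_px(c,np.c_[x+r*np.cos(t),y+r*np.sin(t),0*t+z],o)).astype(int)],True,col,1)
x,y,z=o["tool_pos"]
ring(.6488,.0198,.01,.05,(0,255,0));ring(.6488,.0198,.062,.024,(0,255,255));ring(x,y,z-.1853,.028,(255,0,0));ring(x,y,z-.1713,.028,(0,0,255))
cv2.imwrite("pics/w8.png",im[60:340,120:400].repeat(2,0).repeat(2,1))
```

```text
[0.64722715 0.0209258  0.30518552] [-1.79976413e+02 -7.01811118e-03  9.01408232e+01]
```

View pics/w8.png

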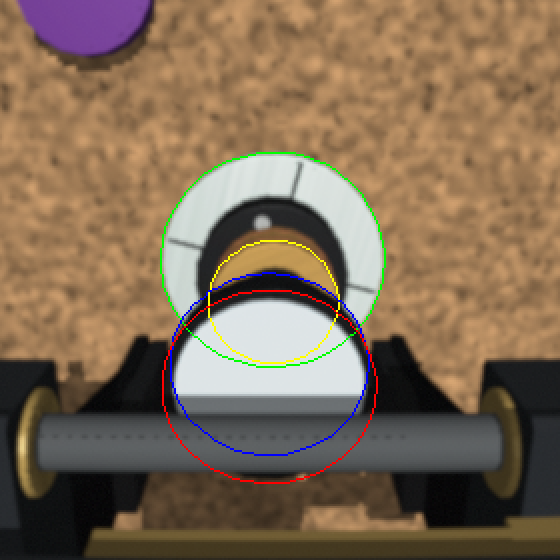

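The mirror in hand and the column's rings agree, and the column is undisturbed. Lowering now.

Call:
{"method": "drive_tool", "body": {"rows": [-0.001,0.0016,0.03,0,0,0,-1,0,0,0.022,0,0,0,-1,0,0,0,0,0,0,-1,0,0,0,0,0,0,-1,0,0,0,0,0,0,-1]}}

```text
time_s: 18.1
tool_pos: [0.6501, 0.0185, 0.2543]
tool_rot: [179.9, 0.0, 90.0]
force: [-0.7, -0.4, -1.6]
grip_width: 0.0556
grasp_force: 10.0
```

Call:
{"method": "drive_tool", "body": {"rows": [0.0014,-0.0013,0.003,0,0,0,-1,0,0,0.002,0,0,0,-1,0,0,0.001,0,0,0,-1,0,0,0,0,0,0,-1,0,0,0,0,0,0,-1]}}

```text
time_s: 18.73
tool_pos: [0.6484, 0.0197, 0.2473]
tool_rot: [-180.0, 0.0, 90.0]
force: [-1.8, -0.2, 3.2]
grip_width: 0.0558
grasp_force: 10.0
```

Call:
{"method": "drive_tool", "body": {"rows": [0,0,0,0,0,0,0.7,0,0,0,0,0,0,0.8,0,0,-0.01,0,0,0,1,0,0,-0.03,0,0,0,1,0,0,-0.04,0,0,0,1]}}

```text
time_s: 19.35
tool_pos: [0.6482, 0.0196, 0.3276]
tool_rot: [-179.9, -0.0, 90.0]
force: [0.9, -0.1, 0.5]
grip_width: 0.0858
grasp_force: 0.0
```

Call:
{"method": "drive_tool", "body": {"rows": [-0.0336,-0.039,0,0,0,0,1,-0.0336,-0.039,0,0,0,0,1,-0.0336,-0.039,0,0,0,0,1,-0.0336,-0.039,0,0,0,0,1,-0.0336,-0.039,0,0,0,0,1]}}

```text
time_s: 19.98
tool_pos: [0.4522, -0.1491, 0.3279]
tool_rot: [179.9, 0.1, 90.0]
force: [0.3, 0.0, 0.1]
grip_width: 0.0868
grasp_force: 0.0
```

Call:
{"method": "drive_tool", "body": {"rows": [0,0,0,0,0,-0.155,1,0,0,0,0,0,-0.155,1,0,0,0,0,0,-0.155,1,0,0,0,0,0,-0.155,1,0,0,0,0,0,-0.155,1]}}

```text
time_s: 20.6
tool_pos: [0.4536, -0.1481, 0.3279]
tool_rot: [180.0, 0.1, 134.7]
force: [-0.3, 0.2, -0.6]
grip_width: 0.0868
grasp_force: 0.0
```

Call:
{"method": "drive_tool", "body": {"rows": [0,0,0,0,0,-0.155,1,0,0,0,0,0,-0.155,1,0,0,0,0,0,0,1,0,0,0,0,0,0,1]}}

```text
time_s: 21.1
tool_pos: [0.4535, -0.1482, 0.3274]
tool_rot: [-180.0, 0.0, 152.0]
force: [0.6, -0.1, 0.5]
grip_width: 0.0869
grasp_force: 0.0
```

Run:
```python
from disc import *
o=get_obs();c=read_camera("wrist");print(o["tool_pos"],o["tool_rot"],o["qpos"])
im=c["color"].copy()
def brk(c,im,o,x,y,a,s,col):
    ca,sa=np.cos(np.radians(a)),np.sin(np.radians(a))
    W=lambda q,z:np.c_[x+ca*q[:,0]-sa*q[:,1],y+sa*q[:,0]+ca*q[:,1],0*q[:,0]+z]
    L=np.array([[-36,-10],[36,-10],[36,40],[16,40],[16,10],[-36,10]])*[1,s]/1e3
    F=np.array([[-23,-5],[23,-5],[23,5],[-23,5]])/1e3
    for q,z in((L,.006),(F,.04)): cv2.polylines(im,[np.round(to_px(c,W(q,z),o)).astype(int)],True,col,1)
brk(c,im,o,.4537,-.1482,-28,1,(0,0,255))
c2=read_camera("top");i2=cv2.resize(c2["color"][110:180,210:280],(384,384),interpolation=cv2.INTER_CUBIC)
cv2.imwrite("pics/w9.png",np.hstack([im[:,60:460],i2]))
```

```text
[ 0.45351454 -0.14818708  0.32744642] [-1.79988794e+02  3.82268714e-02  1.52033438e+02] [ 54.38241229   2.35087284 -39.91011951 111.47297027   1.66356991
  66.69757152  75.87214447]
```

View pics/w9.png

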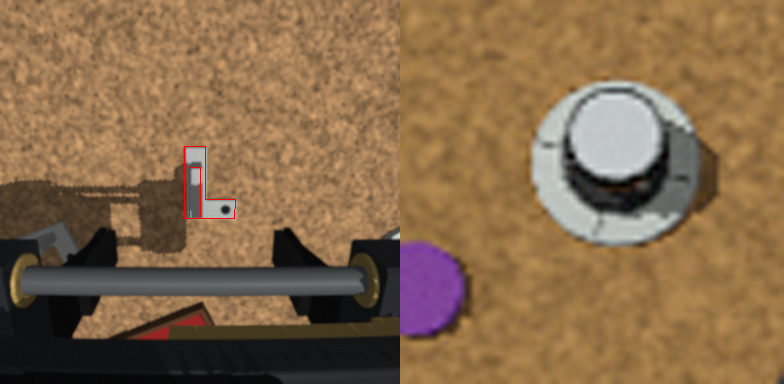

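The column is complete (top crop, mirror at (615,135)). The left-hand bracket's outline model fits at wrist crop (205,180), with its toe dot at (226,209), which confirms it is left-hand.

Call:
{"method": "drive_tool", "body": {"rows": [0,0,0.05,0,0,0,1,0,0,0.045,0,0,0,1,0,0,0,0,0,0,1], "grip_force": 25}}

```text
time_s: 21.58
tool_pos: [0.4517, -0.1477, 0.2294]
tool_rot: [180.0, -0.4, 152.1]
force: [0.2, 0.1, 1.0]
grip_width: 0.087
grasp_force: 0.0
```

```bash
cat >> disc.py <<'E'
def brk(c,im,o,x,y,a,s,col,z0=0):
    ca,sa=np.cos(np.radians(a)),np.sin(np.radians(a))
    W=lambda q,z:np.c_[x+ca*q[:,0]-sa*q[:,1],y+sa*q[:,0]+ca*q[:,1],0*q[:,0]+z+z0]
    L=np.array([[-36,-10],[36,-10],[36,40],[16,40],[16,10],[-36,10]])*[1,s]/1e3
    F=np.array([[-23,-5],[23,-5],[23,5],[-23,5]])/1e3
    for q,z in((L,.006),(F,.04)): cv2.polylines(im,[np.round(to_px(c,W(q,z),o)).astype(int)],True,col,1)
E
python3 - <<'E'
from disc import *
c=read_camera("top")  # tray outlines: fit min-area rect of coloured floors at z=.005
g=c["color"].astype(int);b,G,r=g[...,0],g[...,1],g[...,2]
for n,m in(("green",(G>r+25)&(G>b+10)),("red",(r>G+70)&(r>b+70))):
    yy,xx=np.mgrid[:384,:512];m=m&(yy<175)
    m=cv2.morphologyEx(m.astype(np.uint8),cv2.MORPH_CLOSE,np.ones((25,25)))
    k=max(cv2.findContours(m,cv2.RETR_EXTERNAL,cv2.CHAIN_APPROX_NONE)[0],key=cv2.contourArea)
    P=to_world(c,k[:,0].astype(float),.005)[:,:2]
    print(n,cv2.minAreaRect((P*1000).astype(np.float32)))
    w=(g.min(2)>150)&(m>0); print("outline px",w.sum(), to_world(c,np.argwhere(w)[:,::-1].astype(float),.005).mean(0))
E
```

```text
green ((616.9254150390625, 263.251220703125), (107.24030303955078, 118.51202392578125), 85.51439666748047)
outline px 142 [0.62368474 0.25505438 0.005     ]
red ((641.9724731445312, -268.74755859375), (105.71308135986328, 119.33817291259766), 87.93701171875)
outline px 126 [ 0.6506952 -0.261874   0.005    ]
```

Call:
{"method": "drive_tool", "body": {"rows": [0,0,0.01,0,0,0,1,0,0,0.012,0,0,0,1,0,0,0.01,0,0,0,1,0,0,0,0,0,0,1,0,0,0,0,0,0,1]}}

```text
time_s: 22.25
tool_pos: [0.4536, -0.1483, 0.2002]
tool_rot: [180.0, 0.0, 152.2]
force: [-0.0, -0.1, -0.0]
grip_width: 0.0873
grasp_force: 0.0
```

Call:
{"method": "drive_tool", "body": {"rows": [0,0,0.005,0,0,0,1,0,0,0,0,0,0,-1,0,0,0,0,0,0,-1,0,0,0,0,0,0,-1,0,0,0,0,0,0,-1]}}

```text
time_s: 22.88
tool_pos: [0.4535, -0.1484, 0.1952]
tool_rot: [-180.0, 0.0, 152.2]
force: [0.2, -0.1, 0.4]
grip_width: 0.0549
grasp_force: 0.0
```

Call:
{"method": "drive_tool", "body": {"rows": [0,0,0,0,0,0,-1,0,0,0,0,0,0,-1,0,0,0,0,0,0,-1,0,0,0,0,0,0,-1]}}

```text
time_s: 23.38
tool_pos: [0.4534, -0.1483, 0.1951]
tool_rot: [-180.0, 0.0, 152.2]
force: [-0.3, -0.5, -0.3]
grip_width: 0.0149
grasp_force: 0.0
```

Call:
{"method": "drive_tool", "body": {"rows": [0,0,0,0,0,0,-1,0,0,0,0,0,0,-1,0,0,-0.02,0,0,0,-1,0,0,-0.05,0,0,0,-1,0,0,-0.06,0,0,0,-1]}}

```text
time_s: 24.0
tool_pos: [0.4525, -0.1482, 0.3252]
tool_rot: [-180.0, -0.2, 152.2]
force: [0.6, -1.9, -1.0]
grip_width: 0.0098
grasp_force: 25.0
```

Call:
{"method": "drive_tool", "body": {"rows": [0.0059,0.0603,0,0,0,0,-1,0.0059,0.0603,0,0,0,0,-1,0.0059,0.0603,0,0,0,0,-1,0.0059,0.0603,0,0,0,0,-1,0.0059,0.0603,0,0,0,0,-1]}}

```text
time_s: 24.62
tool_pos: [0.5686, 0.1332, 0.3246]
tool_rot: [-179.9, -0.0, 152.1]
force: [-0.1, -0.2, -2.1]
grip_width: 0.0097
grasp_force: 25.0
```

Call:
{"method": "drive_tool", "body": {"rows": [0.0059,0.0603,0,0,0,0,-1,0.0059,0.0603,0,0,0,0,-1,0,0,0,0,0,-0.136,-1,0,0,0,0,0,-0.136,-1,0,0,0,0,0,-0.136,-1]}}

```text
time_s: 25.25
tool_pos: [0.6138, 0.2442, 0.3239]
tool_rot: [-179.9, -0.1, 175.8]
force: [-0.4, 0.1, -1.5]
grip_width: 0.0098
grasp_force: 25.0
```

Call:
{"method": "drive_tool", "body": {"rows": [0,0,0,0,0,0,-1,0,0,0,0,0,0,-1,0,0,0,0,0,0,-1]}}

```text
time_s: 25.62
tool_pos: [0.6139, 0.2441, 0.325]
tool_rot: [-180.0, -0.0, 175.5]
force: [-0.2, 0.3, -2.1]
grip_width: 0.0097
grasp_force: 25.0
```

Run:
```python
from disc import *
o=get_obs();c=read_camera("wrist");print(o["tool_pos"],o["tool_rot"],o["grip_width"],o["qpos"])
im=c["color"].copy()
a=o["tool_rot"][2]-180.;x,y,z=o["tool_pos"]
brk(c,im,o,x,y,a-.0,1,(0,0,255),z-.1951)
brk(c,im,o,.6138,.244,-4.5,1,(255,255,0),.0)
cv2.imwrite("pics/w10.png",im)
```

```text
[0.61394366 0.24410823 0.32497415] [-1.79977771e+02 -4.26825918e-03  1.75461867e+02] 0.009705555877107976 [ 14.63364493  32.26060647 -53.89138426  85.78274746  26.47176452
  75.45136841  43.73831226]
```

View pics/w10.png

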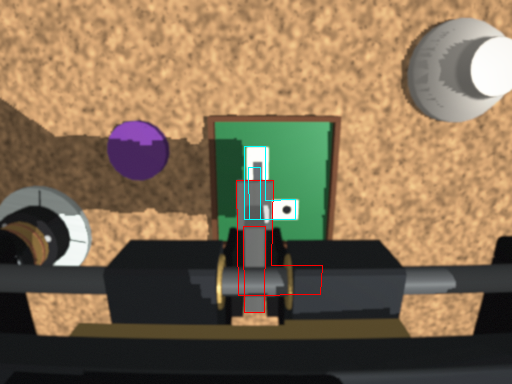

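The held bracket (red outline) matches the model, and the inlaid outline at (258,185) lines up with the target (cyan).

Call:
{"method": "drive_tool", "body": {"rows": [0,0,0.05,0,0,0,-1,0,0,0.05,0,0,0,-1,0,0,0.015,0,0,0,-1,0,0,0,0,0,0,-1,0,0,0,0,0,0,-1]}}

```text
time_s: 26.3
tool_pos: [0.6148, 0.2451, 0.2126]
tool_rot: [179.9, 0.2, 175.5]
force: [0.5, -1.1, -1.3]
grip_width: 0.0097
grasp_force: 25.0
```

Call:
{"method": "drive_tool", "body": {"rows": [0,0,0.006,0,0,0,-1,0,0,0.005,0,0,0,-1,0,0,0,0,0,0,-1,0,0,0,0,0,0,-1,0,0,0,0,0,0,-1]}}

```text
time_s: 26.92
tool_pos: [0.6143, 0.2444, 0.2]
tool_rot: [180.0, 0.1, 175.5]
force: [-1.4, -2.5, 6.6]
grip_width: 0.0099
grasp_force: 25.0
```

Call:
{"method": "drive_tool", "body": {"rows": [0,0,0,0,0,0,1,0,0,0,0,0,0,1,0,0,-0.03,0,0,0,1,0,0,-0.05,0,0,0,1,0,0,-0.05,0,0,0,1]}}

```text
time_s: 27.55
tool_pos: [0.6138, 0.2441, 0.3297]
tool_rot: [-180.0, -0.1, 175.6]
force: [1.3, 0.3, 0.3]
grip_width: 0.0517
grasp_force: 0.0
```

Call:
{"method": "drive_tool", "body": {"rows": [0,0,0,0,0,0.159,1,0,0,0,0,0,0.159,1,0,0,0,0,0,0.159,1,0,0,0,0,0,0.159,1,0,0,0,0,0,0.159,1]}}

```text
time_s: 28.18
tool_pos: [0.6138, 0.2443, 0.3286]
tool_rot: [-180.0, -0.0, 129.7]
force: [0.5, -0.1, -0.6]
grip_width: 0.0866
grasp_force: 0.0
```

Call:
{"method": "drive_tool", "body": {"rows": [0,0,0,0,0,0.159,1,0,0,0,0,0,0.159,1,0,0,0,0,0,0.159,1,0,0,0,0,0,0.159,1,0,0,0,0,0,0.159,1]}}

```text
time_s: 28.8
tool_pos: [0.6138, 0.2443, 0.3285]
tool_rot: [-180.0, 0.0, 84.2]
force: [0.3, 0.2, -0.4]
grip_width: 0.0869
grasp_force: 0.0
```

Call:
{"method": "drive_tool", "body": {"rows": [-0.0583,-0.0129,0,0,0,0,1,-0.0583,-0.0129,0,0,0,0,1,-0.0583,-0.0129,0,0,0,0,1,-0.0583,-0.0129,0,0,0,0,1,-0.0583,-0.0129,0,0,0,0,1]}}

```text
time_s: 29.42
tool_pos: [0.5206, -0.0413, 0.3289]
tool_rot: [180.0, 0.0, 84.5]
force: [0.5, -0.6, -0.3]
grip_width: 0.0872
grasp_force: 0.0
```

Call:
{"method": "drive_tool", "body": {"rows": [-0.0583,-0.0129,0,0,0,0,1,-0.0583,-0.0129,0,0,0,0,1,-0.0583,-0.0129,0,0,0,0,1,-0.0583,-0.0129,0,0,0,0,1,-0.0583,-0.0129,0,0,0,0,1]}}

```text
time_s: 30.05
tool_pos: [0.4283, -0.325, 0.329]
tool_rot: [180.0, 0.0, 84.5]
force: [1.2, -0.5, 0.1]
grip_width: 0.0868
grasp_force: 0.0
```

Call:
{"method": "drive_tool", "body": {"rows": [0,0,0,0,0,0,1,0,0,0,0,0,0,1,0,0,0,0,0,0,1]}}

```text
time_s: 30.42
tool_pos: [0.43, -0.3218, 0.329]
tool_rot: [180.0, -0.0, 84.6]
force: [-0.1, 0.3, -0.9]
grip_width: 0.0871
grasp_force: 0.0
```

Run:
```python
from disc import *
o=get_obs();c=read_camera("wrist");print(o["tool_pos"],o["tool_rot"],o["qpos"])
im=c["color"].copy()
brk(c,im,o,.4297,-.3237,84.6,-1,(0,0,255))
c2=read_camera("top");i2=cv2.resize(c2["color"][110:186,145:290],(400,210),interpolation=cv2.INTER_CUBIC)
cv2.imwrite("pics/w11.png",np.hstack([im[:,60:460],cv2.copyMakeBorder(i2,0,174,0,0,cv2.BORDER_CONSTANT)]))
```

```text
[ 0.43002088 -0.32175615  0.32899507] [ 1.79995538e+02 -3.14015957e-02  8.46180285e+01] [ 51.51606585   8.65743911 -19.04567451 104.29139682   3.01402565
  67.5569152   26.13796445]
```

View pics/w11.png

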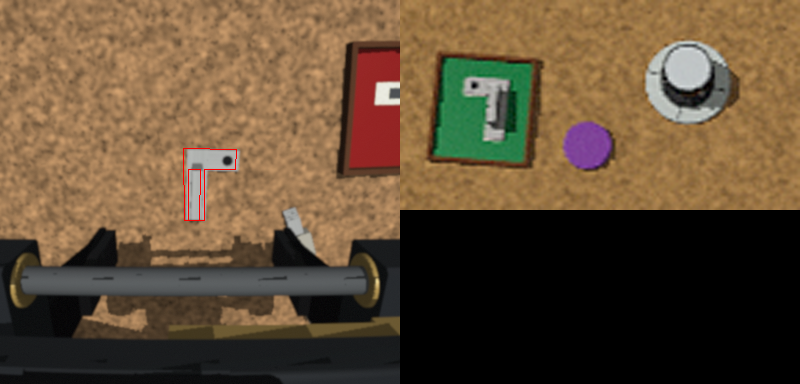

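The left bracket lies flat in the green tray and the column stands. The right-hand bracket's model fits at wrist crop (205,175), toe to the right. The feeler gauge is near at (297,228), so I go in with narrowed fingers.

Call:
{"method": "drive_tool", "body": {"rows": [-0.001,0,0.05,0,0,0,0.1,0,0,0.045,0,0,0,0.1,0,0,0.02,0,0,0,0.1,0,0,0,0,0,0,0.1,0,0,0,0,0,0,0.1]}}

```text
time_s: 31.15
tool_pos: [0.4298, -0.3244, 0.2153]
tool_rot: [179.9, 0.1, 84.5]
force: [0.0, -0.2, -0.4]
grip_width: 0.0499
grasp_force: 0.0
```

Call:
{"method": "drive_tool", "body": {"rows": [0,0,0.01,0,0,0,0.1,0,0,0.01,0,0,0,0.1,0,0,0,0,0,0,0.1,0,0,0,0,0,0,-1,0,0,0,0,0,0,-1]}}

```text
time_s: 31.78
tool_pos: [0.4292, -0.3246, 0.1943]
tool_rot: [180.0, 0.0, 84.4]
force: [0.3, -0.1, 0.9]
grip_width: 0.0351
grasp_force: 0.0
```

Call:
{"method": "drive_tool", "body": {"rows": [0,0,0,0,0,0,-1,0,0,0,0,0,0,-1,0,0,0,0,0,0,-1,0,0,0,0,0,0,-1]}}

```text
time_s: 32.28
tool_pos: [0.4293, -0.3245, 0.1943]
tool_rot: [180.0, 0.0, 84.5]
force: [1.5, 0.5, -0.4]
grip_width: 0.0099
grasp_force: 25.0
```

Call:
{"method": "drive_tool", "body": {"rows": [0,0,-0.02,0,0,0,-1,0,0,-0.05,0,0,0,-1,0,0,-0.05,0,0,0,-1,0.0229,0.0511,0,0,0,0,-1,0.0229,0.0511,0,0,0,0,-1]}}

```text
time_s: 32.9
tool_pos: [0.5357, -0.2892, 0.3149]
tool_rot: [180.0, 0.1, 84.3]
force: [0.3, 0.5, -2.5]
grip_width: 0.01
grasp_force: 25.0
```

Call:
{"method": "drive_tool", "body": {"rows": [0.0229,0.0511,0,0,0,0,-1,0.0229,0.0511,0,0,0,0,-1,0,0,0,0,0,0.151,-1,0,0,0,0,0,0.151,-1,0,0,0,0,0,0.151,-1]}}

```text
time_s: 33.52
tool_pos: [0.6411, -0.253, 0.3127]
tool_rot: [-179.9, 0.0, 58.2]
force: [-0.1, -1.2, -1.7]
grip_width: 0.0097
grasp_force: 25.0
```

Call:
{"method": "drive_tool", "body": {"rows": [0,0,0,0,0,0.151,-1,0,0,0,0,0,0.151,-1,0,0,0,0,0,0.151,-1,0,0,0,0,0,0.151,-1,0,0,0,0,0,0.151,-1]}}

```text
time_s: 34.15
tool_pos: [0.6409, -0.2531, 0.313]
tool_rot: [-179.9, 0.1, 14.9]
force: [0.2, -0.2, -1.6]
grip_width: 0.0099
grasp_force: 25.0
```

Call:
{"method": "drive_tool", "body": {"rows": [0,0,0,0,0,0.151,-1,0,0,0,0,0,0.151,-1,0,0,0,0,0,0,-1,0,0,0,0,0,0,-1,0,0,0,0,0,0,-1]}}

```text
time_s: 34.78
tool_pos: [0.6413, -0.2531, 0.3139]
tool_rot: [-180.0, 0.0, -2.0]
force: [0.2, 0.4, -1.4]
grip_width: 0.0099
grasp_force: 25.0
```

Run:
```python
from disc import *
o=get_obs();c=read_camera("wrist");print(o["tool_pos"],o["tool_rot"],o["grip_width"])
im=c["color"].copy()
a=o["tool_rot"][2];x,y,z=o["tool_pos"]
brk(c,im,o,x,y,a,-1,(0,0,255),z-.1943)
brk(c,im,o,.6415,-.253,-2,-1,(255,255,0))
cv2.imwrite("pics/w12.png",im)
```

```text
[ 0.64127932 -0.25310508  0.31389002] [-1.79992686e+02  2.02323555e-02 -1.99309442e+00] 0.00994744837812485
```

View pics/w12.png

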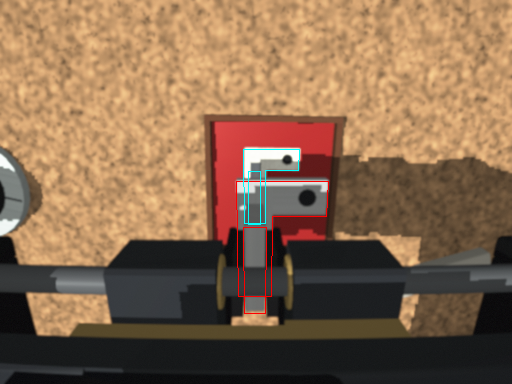

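The held right-hand bracket matches the red outline, with its dot at (307,197). The tray outline matches the cyan target.

Call:
{"method": "drive_tool", "body": {"rows": [0,0,0.05,0,0,0,-1,0,0,0.04,0,0,0,-1,0,0,0.015,0,0,0,-1,0,0,0,0,0,0,-1,0,0,0,0,0,0,-1]}}

```text
time_s: 35.45
tool_pos: [0.6423, -0.2535, 0.2114]
tool_rot: [179.9, -0.2, -2.1]
force: [0.4, 0.4, -1.2]
grip_width: 0.0096
grasp_force: 25.0
```

Call:
{"method": "drive_tool", "body": {"rows": [0,0,0.006,0,0,0,-1,0,0,0.004,0,0,0,-1,0,0,0,0,0,0,-1,0,0,0,0,0,0,-1,0,0,0,0,0,0,-1]}}

```text
time_s: 36.08
tool_pos: [0.6415, -0.2532, 0.1994]
tool_rot: [180.0, -0.0, -2.1]
force: [0.5, -0.3, -0.7]
grip_width: 0.0098
grasp_force: 25.0
```

Call:
{"method": "drive_tool", "body": {"rows": [0,0,0.0008,0,0,0,-1,0,0,0,0,0,0,-1,0,0,0,0,0,0,0.3,0,0,0,0,0,0,0.6,0,0,0,0,0,0,0.6]}}

```text
time_s: 36.7
tool_pos: [0.6413, -0.2531, 0.1979]
tool_rot: [-180.0, 0.0, -2.1]
force: [-0.5, 0.3, -0.6]
grip_width: 0.0324
grasp_force: 0.0
```

Call:
{"method": "drive_tool", "body": {"rows": [0,0,-0.03,0,0,0,1,0,0,-0.05,0,0,0,1,0,0,-0.05,0,0,0,1,-0.05,0,-0.04,0,0,0,1,-0.05,0,0,0,0,0,1]}}

```text
time_s: 37.33
tool_pos: [0.5428, -0.2497, 0.3713]
tool_rot: [179.8, -0.4, -2.0]
force: [-0.0, -0.5, -0.7]
grip_width: 0.0811
grasp_force: 0.0
```

Call:
{"method": "drive_tool", "body": {"rows": [-0.05,0,0,0,0,0,1,0,0,0,0,0,0,1,0,0,0,0,0,0,1,0,0,0,0,0,0,1]}}

```text
time_s: 37.83
tool_pos: [0.4938, -0.2475, 0.3674]
tool_rot: [-180.0, -0.0, -2.0]
force: [0.4, -0.1, 0.2]
grip_width: 0.0868
grasp_force: 0.0
```

Run:
```python
from h import *
a=read_camera("top")["color"][100:260,110:420];b=read_camera("scene")["color"][110:350,90:430]
a=cv2.resize(a,(580,300),interpolation=cv2.INTER_CUBIC);b=cv2.resize(b,(425,300),interpolation=cv2.INTER_CUBIC)
cv2.imwrite("pics/fin.png",np.vstack([a,cv2.copyMakeBorder(b,0,0,0,155,cv2.BORDER_CONSTANT)]))
print(get_obs()["tool_pos"],get_obs()["force"])
```

```text
[ 0.49364507 -0.24750707  0.36713947] [-1.06907478  0.46942673 -0.41131347]
```

View pics/fin.png

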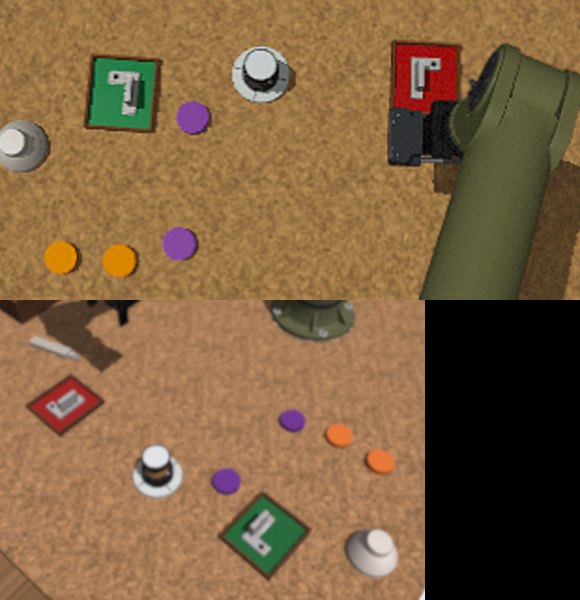

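The column stands upright at (262,72), a bracket lies flat in each tray, and the bystanders and look-alikes are where they were.

```bash
python3 -c "
from cell import *
print(sign_off())"
```

```text
the job is handed in; nothing more can be done
None
```

The job is handed in at about 38 s: the holder, eyepiece and mirror column stands on the stand with the mirror face up, the left bracket lies in the green tray and the right one in the red, and nothing else was moved.

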